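Pack a finished print run into its inserts

ROBOT

A 6-joint arm with a two-finger parallel gripper is mounted at the origin on the work surface. World frame = base frame: x ahead of the robot, y to its left, z up, the work surface at z = 0. Lengths are in m, angles in degrees, forces in N, time in s.
With the tool pointing down it reaches from about 0.25 to 0.725 m from the base axis. Payload 4 kg.
Tool frame: the origin (TCP) lies on the front face of the gripper's body, between the roots of the fingers; the fingertips stand 73 mm ahead of it and the grasp point (between the pads) lies 54 mm ahead of it; y points along the fingers, z is the direction in which the jaws open and shut, and the axes are right-handed (so a half turn about y gives the same grasp; the last joint's range is limited). The gripper opens to 85 mm and grips with 20 to 120 N. Pads are 22 mm wide; open, the fingers measure 114 mm over their backs; the gripper's body (76 mm by 85 mm) begins 54 mm behind the grasp point. The pads swing forward as they close: fully open they stand 13 mm farther back than shut.
Start: joints at [72.766, 13.785, 0.286, 76.501, 0, 90], TCP at [0.148, 0.478, 0.304] pointing down, gripper open.
Joint ranges: [-155.79, 155.79], [-60.16, 107.12], [-62.33, 73.08], [-114, 123.19], [-81.49, 82.49], [-180, 180]. Speed limits (degrees/s): [159.86, 159.86, 180, 180, 180, 180].

INTERFACE

Orientations are given as a 3x3 rotation matrix whose columns are the frame's x, y, z axes.
In Python, from station import r, vision gives the robot as it stands.
- The arm moves only by the tool step_arm, never from a script. Its argument "moves" is a list of rows, each a list of 5 numbers: the shift along the tool's x, y, z normalised to -1 to 1, where 1 is 0.03 m, then the turn about the tool's y normalised to -1 to 1, where 1 is 90 degrees, then the gripper's target within -1 to 1 (fully open at 1, half-way at 0, shut at -1). In form: [[dx, dy, dz, twist, hand], ...]. A call has 1 to 10 rows; each row shifts and turns the commanded pose from where the row before left it, along the tool's axes as they then stand; what a row does not reach is not made up. A row lasts 1/12 s, in which the tool goes at most 41.7 mm and 7.16 degrees, less where a joint would pass 70% of its speed; a pose out of reach is approached as far as the arm can. A call with a number of a shift or a turn outside -1 to 1 is refused whole. A call with a gripper value outside its range is refused whole. The fingers move at their own pace and stop on an object; "newtons" is the grip in N (left out, the last holds). Time passes only in rows, so rows that do not move let the fingers close. It gives the time, the measured TCP pose, the force and the opening at its end, in the units of the state.
- r.observe(): the state, without advancing time (a new reading comes with each control period).
- vision.snapshot(name): name is "scene" or "top" or "wrist"; returns a dict with "pixels" (400x640x3 uint8, red, green, blue), "range_z" (400x640 float32, m along the optical axis (not along the pixel's ray), 0 where there is no reading), "vfov" (degrees; the focal length in pixels is half the picture's height over the tangent of half this angle, whatever the lens; pixels are square), "cx", "cy" (the principal point, pixels), "R" (3x3) and "t" (3): a world point X has camera coordinates R X + t. Camera axes: x right, y down, z forward; pixel columns grow to the right and rows downward; lengths in m; the calibration is good to about 2 mm. A picture is of the moment at which its call begins.
- r.sign_off(): hands the job in, once; it reports no verdict.
The state is a dict: "time_s": time; "q": joint angles; "dq": joint speeds; "joint_torque": joint torques, N m; "position": TCP position; "tool_rot": TCP orientation; "contact_force": force on the tool from outside, world axes, zero at the start; "moment": the same for the moment, N m; "opening": opening from 0.0 (shut) to 1.0 (fully open).
Only numpy, scipy, OpenCV 4.12 (cv2) and the standard library are available. Lean on these libraries where they do the work, as an engineer would, in place of code of your own. Each camera call takes 0.05 s, during which the arm holds its last target. There are 200 camera calls.

TASK

The print run is done: take the four green printed parts off the glass plate and lay each one in the black packing insert whose pocket has its shape and size, upright, flat on the pocket floor and lined up with the pocket. Leave the scraper and the bottle where they are.

Things in the scene. Friction and masses are not known exactly. Their poses are not given: they have to be found in the camera images.
- big_round: Printed part, green plastic, big round knob: 56 mm diameter, 24 mm high, fluted flank, small dark bore mark on top. Loose, upright, at the start on the white glass print plate (4 mm thick, top at height 4 mm). Origin: centre of its underside, z up. 25 to 45 g nominal.
- small_round: Printed part, green plastic, small round foot: 34 mm diameter, 24 mm high, small dark bore mark on top. Loose, upright, at the start on the white glass print plate (4 mm thick, top at height 4 mm). Origin: centre of its underside, z up. 25 to 45 g nominal.
- square: Printed part, green plastic, square motor cap: 42 x 42 mm, 24 mm high, large dark round mark on top; its x and y axes are square to its sides. Loose, upright, at the start on the white glass print plate (4 mm thick, top at height 4 mm). Origin: centre of its underside, z up. 25 to 45 g nominal.
- long: Printed part, green plastic, long clamp block: 70 mm along its x axis, 24 mm along its y axis, 24 mm high, two dark bore marks on top. Loose, upright, at the start on the white glass print plate (4 mm thick, top at height 4 mm). Origin: centre of its underside, z up. 25 to 45 g nominal.
- insert_big_round: Packing insert: fixed black plate 100 x 100 mm, 8 mm thick, lying on a 3 mm mat, with one central round pocket 72 mm across, 4 mm deep, open above, with a grey floor (4 mm above the plate's underside, 7 mm above the table). Origin: centre of the plate's underside, under the pocket's centre, z up.
- insert_small_round: Packing insert: fixed black plate 100 x 100 mm, 8 mm thick, lying on a 3 mm mat, with one central round pocket 50 mm across, 4 mm deep, open above, with a grey floor (4 mm above the plate's underside, 7 mm above the table). Origin: centre of the plate's underside, under the pocket's centre, z up.
- insert_square: Packing insert: fixed black plate 100 x 100 mm, 8 mm thick, lying on a 3 mm mat, with one central square pocket 58 x 58 mm, sides along its x and y axes, 4 mm deep, open above, with a grey floor (4 mm above the plate's underside, 7 mm above the table). Origin: centre of the plate's underside, under the pocket's centre, z up.
- insert_long: Packing insert: fixed black plate 100 x 100 mm, 8 mm thick, lying on a 3 mm mat, with one central oblong pocket 86 mm along its x axis, 40 mm along its y axis, 4 mm deep, open above, with a grey floor (4 mm above the plate's underside, 7 mm above the table). Origin: centre of the plate's underside, under the pocket's centre, z up.
- scraper: Bystander: print scraper, wooden handle (110 x 26 x 18 mm, towards its -x) and steel blade 60 mm wide, 210 mm long in all, lying flat on the table beyond the work; origin at the front end of the handle, underside. To be left alone.
- bottle: Bystander: closed bottle, 54 mm diameter, 130 mm high, standing beyond the work; origin at the centre of its base. To be left alone.
Not all that is in view belongs to the job. Leave any orange look-alike of the insert_long alone.

How it is judged:
By the outcome, as a careful person would: the job done as asked, in the order asked, and still so for the second after the job is handed in, with the robot touching nothing.
It also fails if it takes over 99 s, if anything falls off the work surface, if the arm or the gripper's body presses on something with over 40 N, if the wrist force passes 120 N, or if a joint passes its speed limit or range.

## Working session

There is one attempt and no reset: what is moved stays moved. The work goes in short steps, Python scripts to look and compute and a tool call to move; the robot and the scene stay as the last step left them, time stands still between calls to the robot, and variables do not carry over. Pictures are saved under pics/ and viewed, and the job is handed in when it is done.

Besides the shell and the picture viewer there is one more tool, called after ">>>" in YAML: its name, and indented under it one key for each argument. step_arm: Moves the arm, as the interface text tells. Scaled input: -1 to 1 covers 0.03 m each way for a shift and 90 degrees each way for a turn. Its arguments: {"type":"object","properties":{"moves":{"type":"array","items":{"type":"array","items":{"type":"number","minimum":-1,"maximum":1}}},"newtons":{"type":"number"}},"required":["moves"]}

```bash
ls; mkdir -p pics; cat > h.py <<'E'
import numpy as np, cv2
from station import r, vision
def snap(n, f=None):
    s=vision.snapshot(n)
    if f: cv2.imwrite('pics/'+f, cv2.cvtColor(s['pixels'],cv2.COLOR_RGB2BGR))
    return s
def world(s):
    h,w=s['range_z'].shape; f=h/2/np.tan(np.radians(s['vfov']/2))
    v,u=np.mgrid[:h,:w]; z=s['range_z']
    c=np.stack([(u-s['cx'])/f*z,(v-s['cy'])/f*z,z],-1)
    return (c-np.array(s['t']))@np.array(s['R'])
E
python3 - <<'E'
from h import *
s=snap('top','top0.png'); snap('scene','scene0.png')
print({k:s[k] for k in ('vfov','cx','cy','R','t')}); o=r.observe(); print(o)
np.savez('top0.npz',W=world(s),p=s['pixels'])
E
```

```text
pics
{'vfov': 48.16630070765984, 'cx': 317.63633799626183, 'cy': 199.14681915915114, 'R': array([[ 6.72882528e-04, -9.99930320e-01,  1.17856720e-02],
       [-9.90414228e-01, -2.29431235e-03, -1.38110075e-01],
       [ 1.38127492e-01, -1.15797654e-02, -9.90346760e-01]]), 't': array([0.05222488, 0.53892183, 1.24964875])}
{'time_s': 0.1, 'q': array([ 7.27655769e+01,  1.38281995e+01,  2.21985524e-01,  7.65032966e+01,
       -3.16052372e-04,  8.99993822e+01]), 'dq': array([ 0.05733215, -0.14913335,  0.1345164 ,  0.04757804, -0.05634945,
        0.00556458]), 'joint_torque': array([-7.85108587e-04, -3.73136652e+01,  2.53010470e+01,  1.08525853e-02,
       -6.83941198e-05,  8.45704392e-06]), 'position': array([0.14801375, 0.47713588, 0.30310278]), 'tool_rot': array([[ 9.55103727e-01, -5.61020669e-04,  2.96271084e-01],
       [-2.96271616e-01, -1.82713574e-03,  9.55101980e-01],
       [ 5.49553490e-06, -9.99998173e-01, -1.91131865e-03]]), 'contact_force': array([-0.54064574,  0.34021659,  0.47072892]), 'moment': array([ 0.01059879, -0.0052932 , -0.01978482]), 'opening': 1.0004220018462047}
```

View pics/top0.png

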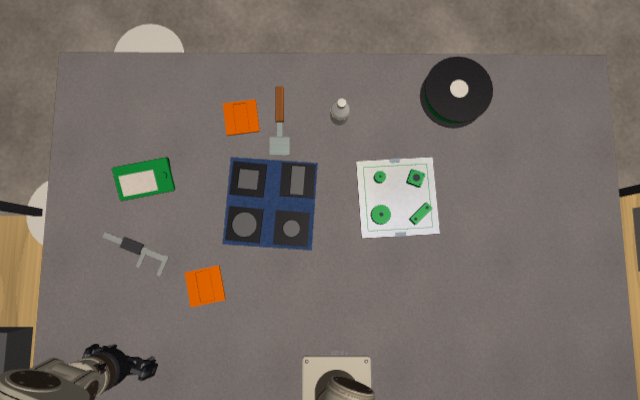

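View pics/scene0.png

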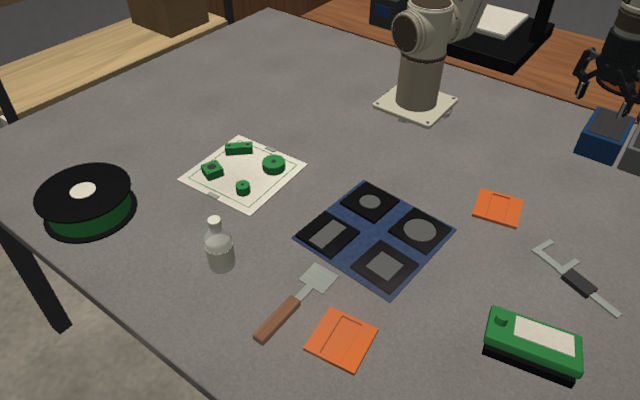

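The top view shows these things that could be confused:
- **Green parts:** small_round (380,177), square (416,178), big_round (381,214) and long (421,213). The green device (143,178) and the spool (457,90) are not parts.
- **Black inserts:** square (248,180), long (297,181), big round (244,225) and small round (291,229). The orange plates (241,118) and (205,286) are look-alikes to leave alone.

Next I'll measure positions and make a close crop.

```bash
python3 - <<'E'
from h import *
d=np.load('top0.npz');W=d['W'];p=d['p'].astype(int)
R,G,B=p[...,0],p[...,1],p[...,2]
g=(G>R+25)&(G>B+15)
for n,(u,v) in dict(small=(380,177),square=(416,178),big=(381,214),long=(421,213)).items():
    m=np.zeros(g.shape,bool); m[v-17:v+18,u-17:u+18]=1
    hh=(W[...,2]>.022)&(W[...,2]<.034)&m
    q=W[hh]; (c,sz,a)=cv2.minAreaRect((q[:,:2]*1000).astype(np.float32))
    print(n,hh.sum(),np.median(q[:,2]).round(4),np.array(c).round(1),np.array(sz).round(1),round(a,1))
for n,(u,v) in dict(isq=(248,180),ilong=(297,181),ibig=(244,225),ismall=(291,229)).items():
    sub=p[v-22:v+23,u-22:u+23]; Ws=W[v-22:v+23,u-22:u+23]
    sm=sub.sum(-1)
    fl=((sm>200)&(abs(sub[...,0]-sub[...,2])<25)).astype(np.uint8)
    k,l,st,ce=cv2.connectedComponentsWithStats(fl); i=l[22,22]
    q=Ws[l==i]; (c,sz,a)=cv2.minAreaRect((q[:,:2]*1000).astype(np.float32))
    print(n,i,len(q),sub[22,22],np.median(q[:,2]).round(4),np.array(c).round(1),np.array(sz).round(1),round(a,1), (q[:,:2].mean(0)*1000).round(1))
im=cv2.cvtColor(d['p'],cv2.COLOR_RGB2BGR)[145:255,215:445]
cv2.imwrite('pics/crop0.png',cv2.resize(im,None,fx=3.4,fy=3.4,interpolation=cv2.INTER_CUBIC))
E
```

```text
small 105 0.0277 [ 607.1 -128.3] [31.6 32.5] 18.3
square 207 0.0282 [ 604.  -233.5] [42.2 43. ] 69.7
big 290 0.0282 [ 496.1 -128.8] [53.  54.5] 43.0
long 191 0.0277 [ 500.3 -244.8] [22.7 70.2] 44.2
isq 3 359 [97 94 92] 0.0077 [602.6 259.1] [56.7 57.3] 84.2 [602.6 259. ]
ilong 2 376 [104 100  99] 0.0077 [501.1 104.7] [285.5  47.9] 5.2 [599. 113.]
ibig 2 460 [101  97  95] 0.0076 [437.5 177.9] [258.6  69.7] 70.3 [467.7 265.8]
ismall 1 225 [107 101  99] 0.0079 [417.4 109.8] [138.2  46.8] 26.7 [457.  129.6]
```

View pics/crop0.png

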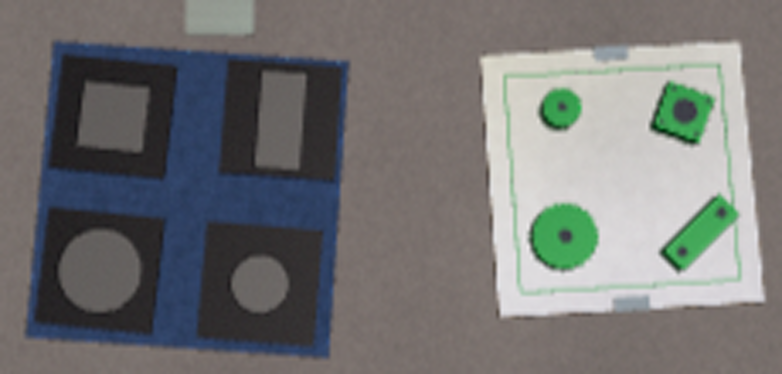

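The crop confirms the four parts and the matching pockets, and the part sizes agree with the description. The insert fit leaked into outliers, so I'll redo it with a tighter window.

```bash
python3 - <<'E'
from h import *
d=np.load('top0.npz');W=d['W'];p=d['p'].astype(int)
for n,(u,v,a,b) in dict(isq=(248,180,13,13),ilong=(297,181,10,17),ibig=(244,225,15,15),ismall=(291,229,12,12)).items():
    sub=p[v-b:v+b+1,u-a:u+a+1]; q=W[v-b:v+b+1,u-a:u+a+1][sub.sum(-1)>195]
    (c,sz,an)=cv2.minAreaRect((q[:,:2]*1000).astype(np.float32))
    print(n,len(q),np.array(c).round(1),np.array(sz).round(1),round(an,1),(q.mean(0)*1000).round(1))
m=((p[...,2]>p[...,0]+20)&(W[...,2]<.02)).astype(np.uint8)
m[:,:200]=0;m[:,340:]=0;m[:140]=0;m[260:]=0
q=W[cv2.morphologyEx(m,cv2.MORPH_OPEN,np.ones((2,2)))>0];print('mat',cv2.minAreaRect((q[:,:2]*1000).astype(np.float32)))
E
```

```text
isq 361 [602.5 259.1] [56.7 57.3] 84.1 [602.6 258.9   7.7]
ilong 402 [500.7 109.7] [285.5  58.2] 5.2 [595.9 113.3  17.3]
ibig 466 [437.5 177.9] [258.6  69.7] 70.3 [467.9 265.6  18.8]
ismall 227 [417.4 109.8] [138.2  46.8] 26.7 [457.1 129.6  19.2]
mat ((514.57763671875, 189.40341186523438), (262.32403564453125, 290.5518493652344), 86.28560638427734)
```

>>> step_arm:
  moves:
    - [0, 0, -1, -0.06, 1]
    - [0, 0, -1, -0.06, 1]
    - [0, 0, -1, -0.06, 1]
    - [0.5, 0, -1, 0, 1]
    - [0.5, 0, -1, 0, 1]
    - [0.5, 0, -1, 0, 1]
    - [0.5, 0, -1, 0, 1]
    - [0.5, 0, -1, 0, 1]
    - [0.5, 0, -1, 0, 1]
    - [0.5, 0, -1, 0, 1]

```text
time_s: 0.93
position: [0.2309, 0.1763, 0.3037]
tool_rot: [[1.0, 0.0, 0.017], [-0.017, -0.0, 1.0], [0.0, -1.0, -0.0]]
contact_force: [1.8, 0.7, 0.1]
opening: 0.999
```

```bash
python3 - <<'E'
from h import *
d=np.load('top0.npz');W=d['W'];p=d['p'].astype(int)
for n,(u,v,a,b) in dict(isq=(248,180,13,13),ilong=(297,181,10,17),ibig=(244,225,15,15),ismall=(291,229,12,12)).items():
    sub=p[v-b:v+b+1,u-a:u+a+1]; w=W[v-b:v+b+1,u-a:u+a+1]; q=w[(sub.sum(-1)>195)&(w[...,2]<.02)]
    (c,sz,an)=cv2.minAreaRect((q[:,:2]*1000).astype(np.float32))
    print(n,len(q),np.array(c).round(1),np.array(sz).round(1),round(an,1),(q.mean(0)*1000).round(1))
E
```

```text
isq 361 [602.5 259.1] [56.7 57.3] 84.1 [602.6 258.9   7.7]
ilong 399 [594.8 117.6] [50.2 96.8] 89.5 [597.6 113.6   7.5]
ibig 462 [469.1 267.1] [68.9 69.9] 20.3 [468.9 267.3   7.6]
ismall 225 [458.1 130.3] [47.  46.9] 0.3 [457.9 130.2   7.8]
```

>>> step_arm:
  moves:
    - [0.88, 0, -0.95, 0, 1]
    - [0.88, 0, -0.95, 0, 1]
    - [0.88, 0, -0.95, 0, 1]
    - [0.88, 0, -0.95, 0, 1]
    - [0.88, 0, -0.95, 0, 1]
    - [0.88, 0, -0.95, 0, 1]
    - [0.88, 0, -0.95, 0, 1]
    - [0.88, 0, -0.95, 0, 1]
    - [0.88, 0, -0.95, 0, 1]
    - [0.88, 0, -0.95, 0, 1]

```text
time_s: 1.77
position: [0.4904, -0.1137, 0.3033]
tool_rot: [[1.0, -0.001, 0.019], [-0.019, 0.0, 1.0], [-0.001, -1.0, 0.0]]
contact_force: [-0.2, 1.0, 1.1]
opening: 1.0
```

>>> step_arm:
  moves:
    - [0.1, 0.5, -0.5, 0, 1]
    - [0, 0.5, 0, 0, 1]
    - [0, 0, 0, 0, 1]

```text
time_s: 2.02
position: [0.491, -0.1277, 0.2701]
tool_rot: [[1.0, -0.007, 0.02], [-0.02, 0.002, 1.0], [-0.007, -1.0, 0.002]]
contact_force: [-0.6, 1.2, -0.7]
opening: 0.997
```

```bash
python3 - <<'E'
from h import *
s=snap('wrist','w1.png'); W=world(s); p=s['pixels'].astype(int)
print(r.observe()['position'])
g=((p[...,1]>p[...,0]+25)&(p[...,1]>p[...,2]+10)&(W[...,2]>.023)&(W[...,2]<.034)).astype(np.uint8)
k,l,st,ce=cv2.connectedComponentsWithStats(g)
for i in range(1,k):
    if st[i,4]>300:
        q=W[l==i]; print(ce[i].round(),st[i,4],np.median(q[:,2]).round(4),cv2.minAreaRect((q[:,:2]*1000).astype(np.float32)))
E
```

```text
[ 0.49122749 -0.12707784  0.27172453]
[316. 178.] 2711 0.0279 ((494.53948974609375, -130.86776733398438), (56.07920837402344, 55.39393997192383), 36.967803955078125)
[191. 184.] 1785 0.0279 ((498.3047790527344, -246.94970703125), (23.61923599243164, 70.50784301757812), 44.15605545043945)
[227. 284.] 586 0.0276 ((605.5967407226562, -227.9932098388672), (25.607698440551758, 42.68732833862305), 70.50521850585938)
[319. 285.] 759 0.0277 ((606.0296630859375, -130.64141845703125), (32.673213958740234, 33.45872497558594), 75.34984588623047)
```

View pics/w1.png

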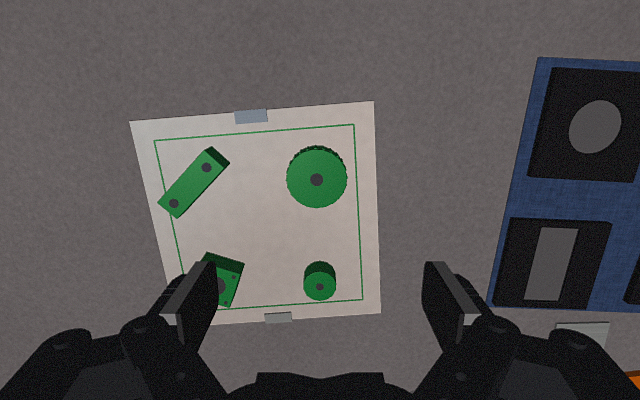

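The wrist view shows the big_round at (316,178), small_round at (319,285), long at (193,184) and square at (220,282). Positions agree with the top camera to within 2 mm. I'll go down on the big_round.

>>> step_arm:
  moves:
    - [0.14, 0.9, -0.09, 0, 1]
    - [0, 0.9, 0, 0, 1]
    - [0, 0.9, 0, 0, 1]
    - [0, 0.9, 0, 0, 1]
    - [0, 0.9, 0, 0, 1]
    - [0, 0.9, 0, 0, 1]
    - [0, 0.6, 0, 0, 1]
    - [0, 0.3, 0, 0, 1]
    - [0, 0, 0, 0, 1]
    - [0, 0, 0, 0, 1]
  newtons: 30

```text
time_s: 2.9
position: [0.4971, -0.1294, 0.0858]
tool_rot: [[1.0, 0.001, 0.017], [-0.017, -0.0, 1.0], [0.001, -1.0, -0.0]]
contact_force: [-0.3, 0.8, 0.1]
opening: 0.997
```

>>> step_arm:
  moves:
    - [0, 0, 0, 0, -1]
    - [0, 0, 0, 0, -1]
    - [0, 0, 0, 0, -1]
    - [0, 0, 0, 0, -1]
    - [0, 0, 0, 0, -1]
    - [0, 0, 0, 0, -1]
    - [0, 0, 0, 0, -1]
    - [0, 0, 0, 0, -1]
  newtons: 30

```text
time_s: 3.57
position: [0.4978, -0.1299, 0.0867]
tool_rot: [[1.0, 0.003, 0.018], [-0.018, -0.001, 1.0], [0.003, -1.0, -0.0]]
contact_force: [-1.3, 0.2, 5.3]
opening: 0.63
```

>>> step_arm:
  moves:
    - [0, -0.4, 0, 0, -1]
    - [0, -0.8, 0, 0, -1]
    - [0, -0.9, 0, 0, -1]
    - [0, -0.5, 0.4, 0, -1]
    - [-0.1, 0, 0.9, 0, -1]
    - [-0.1, 0, 0.9, 0, -1]
    - [-0.1, 0, 0.9, 0, -1]
    - [-0.1, 0, 0.9, 0, -1]
    - [-0.1, 0, 0.9, 0, -1]
    - [-0.1, 0, 0.9, 0, -1]

```text
time_s: 4.4
position: [0.4817, 0.0458, 0.1637]
tool_rot: [[1.0, 0.001, 0.018], [-0.018, 0.0, 1.0], [0.001, -1.0, 0.0]]
contact_force: [-0.0, -0.2, -0.1]
opening: 0.638
```

>>> step_arm:
  moves:
    - [-0.1, 0, 0.9, 0, -1]
    - [-0.1, 0, 0.9, 0, -1]
    - [-0.1, 0, 0.9, 0, -1]
    - [-0.1, 0, 0.9, 0, -1]
    - [-0.1, 0, 0.9, 0, -1]
    - [-0.1, 0, 0.9, 0, -1]
    - [-0.1, 0, 0.9, 0, -1]
    - [0, 0, 0.6, 0, -1]
    - [0, 0, 0, 0, -1]
    - [0, 0, 0, 0, -1]

```text
time_s: 5.23
position: [0.4644, 0.2528, 0.1633]
tool_rot: [[1.0, 0.001, 0.016], [-0.016, 0.0, 1.0], [0.001, -1.0, 0.0]]
contact_force: [0.5, -1.4, -0.3]
opening: 0.641
```

```bash
python3 - <<'E'
from h import *
o=r.observe();print(o['position'],o['opening'])
s=snap('wrist','w2.png')
E
```

```text
[0.46444191 0.25283063 0.16334968] 0.6413843663797015
```

View pics/w2.png

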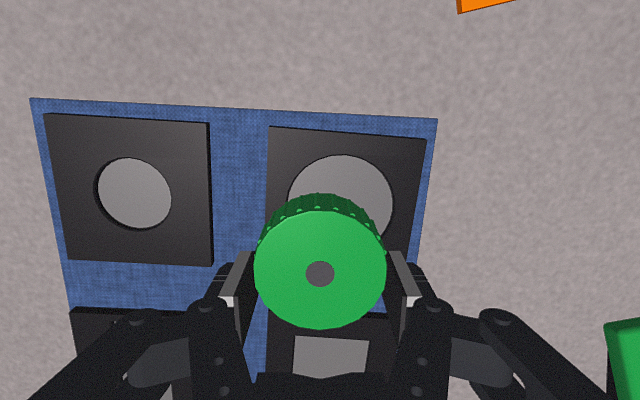

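The part is held level, and the big pocket is at (340,195) just ahead. I'll correct by 5 mm in x and 13 mm in y, then go down.

>>> step_arm:
  moves:
    - [0.16, 0, 0.44, 0, -1]
    - [0, 0.6, 0, 0, -1]
    - [0, 0.7, 0, 0, -1]
    - [0, 0.6, 0, 0, -1]
    - [0, 0, 0, 0, -1]
    - [0, 0, 0, 0, -1]

```text
time_s: 5.78
position: [0.4689, 0.2635, 0.1053]
tool_rot: [[1.0, -0.003, 0.02], [-0.02, -0.002, 1.0], [-0.003, -1.0, -0.002]]
contact_force: [0.2, 0.2, 0.3]
opening: 0.636
```

```bash
python3 - <<'E'
from h import *
o=r.observe();print(o['position'],o['opening'])
s=snap('wrist','w3.png'); W=world(s); p=s['pixels'].astype(int)
g=(p[...,1]>p[...,0]+25)&(p[...,1]>p[...,2]+10)
m=np.zeros(g.shape,bool); m[200:,230:420]=1
q=W[g&m]; zt=np.percentile(q[:,2],90); q=q[abs(q[:,2]-zt)<.003]; print(zt,cv2.minEnclosingCircle((q[:,:2]*1000).astype(np.float32)))
E
```

```text
[0.46892586 0.2634724  0.10530201] 0.6361947765819175
0.04710134101203026 ((466.07684326171875, 263.3060607910156), 28.55742835998535)
```

View pics/w3.png

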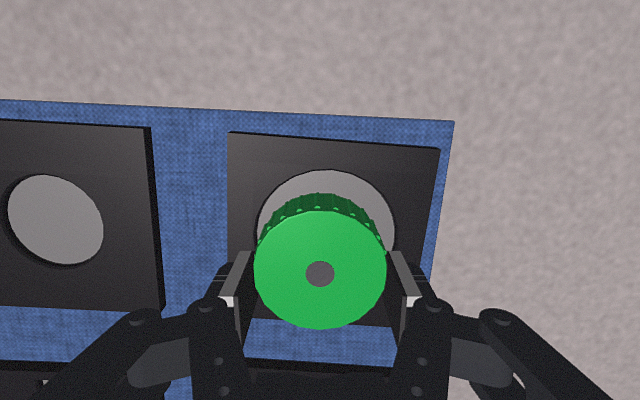

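Part underside is 82.3 mm below the TCP, so I need about 15 mm more down, plus 2 mm in y.

>>> step_arm:
  moves:
    - [0.05, 0.2, 0.08, 0, -1]
    - [0, 0.2, 0, 0, -1]
    - [0, 0.09, 0, 0, -1]
    - [0, 0, 0, 0, -1]
    - [0, 0, 0, 0, -1]

```text
time_s: 6.25
position: [0.4709, 0.2674, 0.0911]
tool_rot: [[1.0, -0.0, 0.018], [-0.018, -0.0, 1.0], [-0.0, -1.0, -0.0]]
contact_force: [-1.3, -0.5, -1.1]
opening: 0.641
```

>>> step_arm:
  moves:
    - [0, 0.04, 0, 0, -1]
    - [0, 0, 0, 0, -1]
    - [0, 0, 0, 0, 0.55]
    - [0, 0, 0, 0, 0.55]
    - [0, 0, 0, 0, 0.7]
    - [0, 0, 0, 0, 0.7]
    - [0, -0.3, 0, 0, 0.7]
    - [0, -0.6, 0, 0, 0.7]
    - [0, -1, 0, 0, 1]
    - [0, -1, 0, 0, 1]

```text
time_s: 7.08
position: [0.4703, 0.267, 0.1777]
tool_rot: [[1.0, -0.002, 0.018], [-0.018, -0.001, 1.0], [-0.002, -1.0, -0.001]]
contact_force: [0.2, -0.0, 0.4]
opening: 0.998
```

```bash
python3 - <<'E'
from h import *
o=r.observe();print(o['position'],o['opening'],o['contact_force'])
s=snap('wrist','w4.png'); W=world(s); p=s['pixels'].astype(int)
g=((p[...,1]>p[...,0]+25)&(p[...,1]>p[...,2]+10)&(W[...,2]>.02)&(W[...,2]<.04)&(W[...,1]<.33)).astype(np.uint8)
q=W[g>0]; zt=np.median(q[:,2]); q=q[abs(q[:,2]-zt)<.003]; print(zt,cv2.minAreaRect((q[:,:2]*1000).astype(np.float32)))
E
```

```text
[0.47034914 0.2670044  0.17768743] 0.9975571819901881 [ 0.22065792 -0.03489096  0.38350123]
0.030842429265586724 ((467.906005859375, 267.1993408203125), (55.816585540771484, 55.59052276611328), 26.18692398071289)
```

View pics/w4.png

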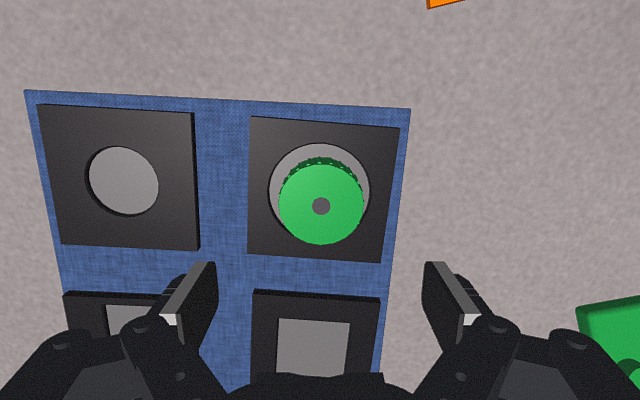

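big_round is in its pocket, with its top at 31 mm as it should be. Next is small_round; I'll look at insert_long on the way.

>>> step_arm:
  moves:
    - [0, -0.5, -0.9, 0, 1]
    - [0, -0.5, -0.9, 0, 1]
    - [0, -0.5, -0.9, 0, 1]
    - [0, -0.5, -0.9, 0, 1]
    - [0, 0, -0.9, 0, 1]
    - [0, 0, 0, 0, 1]

```text
time_s: 7.63
position: [0.4688, 0.129, 0.2389]
tool_rot: [[1.0, 0.003, 0.023], [-0.023, -0.001, 1.0], [0.003, -1.0, -0.001]]
contact_force: [-0.6, 0.2, -0.5]
opening: 1.005
```

```bash
python3 - <<'E'
from h import *
o=r.observe();print(o['position'])
s=snap('wrist','w5.png'); W=world(s); p=s['pixels'].astype(int)
f=((W[...,2]<.0095)&(W[...,2]>.005)&(p.sum(-1)>195)&(abs(p[...,0]-p[...,2])<20)).astype(np.uint8)
k,l,st,ce=cv2.connectedComponentsWithStats(cv2.morphologyEx(f,cv2.MORPH_OPEN,np.ones((3,3))))
for i in range(1,k):
    if st[i,4]>400:
        q=W[l==i]; print(ce[i].round(),st[i],cv2.minAreaRect((q[:,:2]*1000).astype(np.float32)))
E
```

```text
[0.46882819 0.12896603 0.23889302]
[463. 157.] [ 437  129   77   78 1259] ((460.9667663574219, 257.0918884277344), (47.99285125732422, 70.79360961914062), 55.23853302001953)
[320. 160.] [ 292  132   57   56 2477] ((455.81744384765625, 129.00009155273438), (48.78956604003906, 48.879371643066406), 89.36611938476562)
[306. 301.] [ 286  264   42   75 2887] ((599.1690063476562, 111.77721405029297), (39.48564147949219, 86.0789566040039), 86.10323333740234)
```

View pics/w5.png

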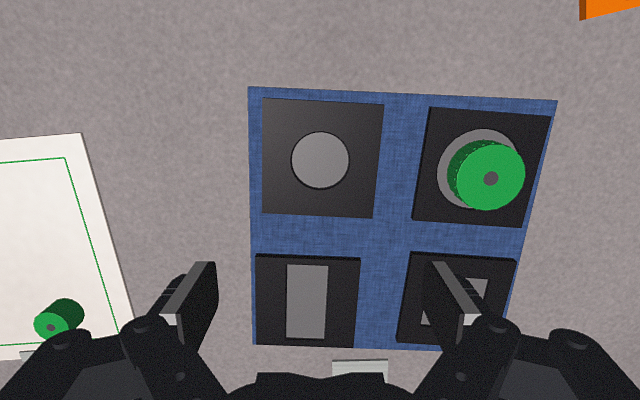

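>>> step_arm:
  moves:
    - [0.48, 0.2, -0.85, 0, 1]
    - [0.48, 0.2, -0.85, 0, 1]
    - [0.48, 0.2, -0.85, 0, 1]
    - [0.48, 0.2, -0.85, 0, 1]
    - [0.48, 0.2, -0.85, 0, 1]
    - [0.48, 0.2, -0.85, 0, 1]
    - [0.48, 0.2, -0.85, 0, 1]
    - [0.48, 0.2, -0.85, 0, 1]
    - [0.48, 0, -0.85, 0, 1]
    - [0.48, 0, -0.85, 0, 1]

```text
time_s: 8.52
position: [0.6085, -0.1253, 0.1881]
tool_rot: [[1.0, -0.001, 0.017], [-0.017, 0.001, 1.0], [-0.001, -1.0, 0.001]]
contact_force: [1.0, -0.0, 0.2]
opening: 1.001
```

>>> step_arm:
  moves:
    - [0, 0, 0, 0, 1]
    - [0, 0, 0, 0, 1]

```text
time_s: 8.68
position: [0.6086, -0.1256, 0.1883]
tool_rot: [[1.0, -0.001, 0.02], [-0.02, 0.001, 1.0], [-0.001, -1.0, 0.001]]
contact_force: [-0.2, 0.5, 0.3]
opening: 1.002
```

>>> step_arm:
  moves:
    - [-0.06, 0.8, -0.13, 0, 1]
    - [0, 0.9, 0, 0, 1]
    - [0, 0.9, 0, 0, 1]
    - [0, 0.6, 0, 0, 1]
    - [0, 0.2, 0, 0, 1]
    - [0, 0, 0, 0, -1]
    - [0, 0, 0, 0, -1]
    - [0, 0, 0, 0, -1]
    - [0, 0, 0, 0, -1]
    - [0, 0, 0, 0, -1]

```text
time_s: 9.52
position: [0.6074, -0.129, 0.0891]
tool_rot: [[1.0, 0.004, 0.018], [-0.018, -0.0, 1.0], [0.004, -1.0, -0.0]]
contact_force: [-0.6, 0.6, 3.3]
opening: 0.38
```

>>> step_arm:
  moves:
    - [0, 0, 0, 0, -1]
    - [0, 0, 0, 0, -1]
    - [0, 0, 0, 0, -1]
    - [0, 0, 0, 0, -1]

```text
time_s: 9.85
position: [0.6074, -0.129, 0.0891]
tool_rot: [[1.0, 0.004, 0.018], [-0.018, -0.0, 1.0], [0.004, -1.0, -0.0]]
contact_force: [-0.3, 0.5, 6.3]
opening: 0.382
```

>>> step_arm:
  moves:
    - [0, -0.4, 0, 0, -1]
    - [0, -0.8, 0, 0, -1]
    - [0, -0.9, 0, 0, -1]
    - [-0.4, -0.4, 0.5, 0, -1]
    - [-0.53, 0, 0.9, 0, -1]
    - [-0.53, 0, 0.9, 0, -1]
    - [-0.53, 0, 0.9, 0, -1]
    - [-0.53, 0, 0.9, 0, -1]
    - [-0.53, 0, 0.9, 0, -1]
    - [-0.53, 0, 0.9, 0, -1]

```text
time_s: 10.68
position: [0.5011, 0.0508, 0.1629]
tool_rot: [[1.0, 0.001, 0.019], [-0.019, -0.0, 1.0], [0.001, -1.0, -0.0]]
contact_force: [0.1, -0.7, -0.2]
opening: 0.38
```

>>> step_arm:
  moves:
    - [-0.53, 0, 0.9, 0, -1]
    - [-0.53, 0, 0.9, 0, -1]
    - [-0.53, 0, 0.7, 0, -1]
    - [0, 0.6, 0, 0, -1]
    - [0, 0.6, 0, 0, -1]
    - [0, 0.6, 0, 0, -1]
    - [0, 0, 0, 0, -1]
    - [0, 0, 0, 0, -1]

```text
time_s: 11.35
position: [0.455, 0.1256, 0.108]
tool_rot: [[1.0, -0.002, 0.018], [-0.018, -0.001, 1.0], [-0.002, -1.0, -0.001]]
contact_force: [-0.0, 0.1, 0.2]
opening: 0.382
```

```bash
cat >> h.py <<'E'
def held(f,zmin=.03):
    o=r.observe();print(o['position'],o['opening'],o['contact_force'])
    s=snap('wrist',f); W=world(s); p=s['pixels'].astype(int)
    g=(p[...,1]>p[...,0]+25)&(p[...,1]>p[...,2]+10)
    m=np.zeros(g.shape,bool); m[190:350,200:440]=1
    q=W[g&m]; zt=np.percentile(q[:,2],80); q=q[abs(q[:,2]-zt)<.003]; print(zt,cv2.minAreaRect((q[:,:2]*1000).astype(np.float32)))
E
python3 -c "
from h import *
held('w6.png')"
```

```text
[0.45499524 0.12558403 0.10800001] 0.3824139643889794 [-0.02444227  0.06099988  0.24466215]
0.04714366041705386 ((453.8335876464844, 125.28811645507812), (33.55757141113281, 33.60049819946289), 72.39112854003906)
```

View pics/w6.png

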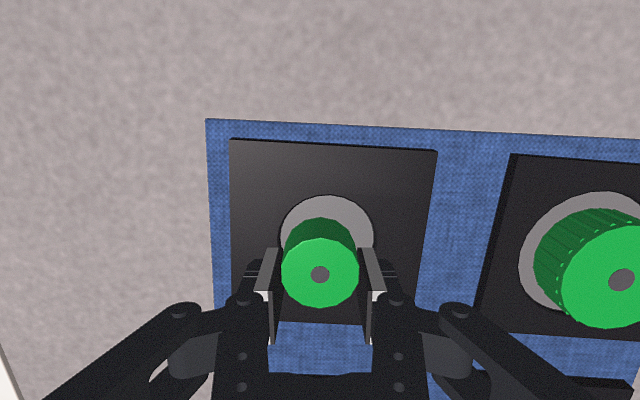

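small_round is held level at (320,270) and its underside is at 23 mm. I'll correct by 2 mm in x and 3.7 mm in y, lower 15.5 mm and release.

>>> step_arm:
  moves:
    - [0.07, 0.15, 0.12, 0, -1]
    - [0, 0.2, 0, 0, -1]
    - [0, 0.16, 0, 0, -1]
    - [0, 0, 0, 0, -1]
    - [0, 0, 0, 0, -1]
    - [0, 0, 0, 0, -1]

```text
time_s: 11.9
position: [0.4577, 0.1293, 0.0927]
tool_rot: [[1.0, -0.0, 0.018], [-0.018, -0.0, 1.0], [-0.0, -1.0, -0.0]]
contact_force: [0.1, 0.2, 0.5]
opening: 0.382
```

>>> step_arm:
  moves:
    - [0, 0, 0, 0, -0.1]
    - [0, 0, 0, 0, 0.1]
    - [0, 0, 0, 0, 0.3]
    - [0, 0, 0, 0, 0.3]
    - [0, -0.3, 0, 0, 0.4]
    - [0, -0.6, 0, 0, 0.6]
    - [0, -1, 0, 0, 1]
    - [0, -1, 0, 0, 1]
    - [0, -0.5, 0, 0, 1]
    - [0, 0, 0, 0, 1]

```text
time_s: 12.73
position: [0.4602, 0.13, 0.1995]
tool_rot: [[1.0, 0.009, 0.018], [-0.018, 0.002, 1.0], [0.008, -1.0, 0.003]]
contact_force: [-0.0, 0.2, -0.1]
opening: 0.998
```

```bash
python3 -c "
from h import *
o=r.observe();print(o['position'],o['opening'])
s=snap('wrist','w7.png'); W=world(s); p=s['pixels'].astype(int)
g=((p[...,1]>p[...,0]+25)&(p[...,1]>p[...,2]+10)&(W[...,2]>.02)&(W[...,2]<.04)&(abs(W[...,1]-.129)<.04)&(abs(W[...,0]-.457)<.04))
q=W[g]; zt=np.median(q[:,2]); q=q[abs(q[:,2]-zt)<.003]; print(zt,cv2.minAreaRect((q[:,:2]*1000).astype(np.float32)))"
```

```text
[0.46022128 0.13003246 0.19946181] 0.9979989380228925
0.030802137924749205 ((456.3552551269531, 129.15342712402344), (32.72615051269531, 33.07620620727539), 88.36016845703125)
```

>>> step_arm:
  moves:
    - [0.36, 0, -0.86, 0, 1]
    - [0.36, 0, -0.86, 0, 1]
    - [0.36, 0, -0.86, 0, 1]
    - [0.36, 0, -0.86, 0, 1]
    - [0.36, 0, -0.86, 0, 1]
    - [0.36, 0, -0.86, 0, 1]
    - [0.36, 0, -0.86, 0, 1]
    - [0.36, 0, -0.86, 0, 1]
    - [0.36, 0, -0.86, 0, 1]
    - [0.36, 0, -0.86, 0, 1]

```text
time_s: 13.62
position: [0.5605, -0.1317, 0.1932]
tool_rot: [[1.0, -0.003, 0.018], [-0.018, 0.001, 1.0], [-0.003, -1.0, 0.001]]
contact_force: [0.8, 0.7, 0.2]
opening: 0.996
```

>>> step_arm:
  moves:
    - [0.36, 0, -0.86, 0, 1]
    - [0.36, 0, -0.86, 0, 1]
    - [0.36, 0, -0.86, 0, 1]
    - [0.3, 0, -0.6, 0, 1]
    - [0, 0, 0, 0.07, 1]
    - [0, 0, 0, 0.07, 1]
    - [0, 0, 0, 0.07, 1]
    - [0, 0, 0, 0, 1]
    - [0, 0, 0, 0, 1]

```text
time_s: 14.37
position: [0.6001, -0.2265, 0.1933]
tool_rot: [[0.941, -0.002, 0.338], [-0.338, 0.001, 0.941], [-0.003, -1.0, 0.0]]
contact_force: [-0.3, -0.1, 0.2]
opening: 0.999
```

```bash
python3 - <<'E'
from h import *
o=r.observe();print(o['position'],o['tool_rot'].round(3))
s=snap('wrist','w8.png'); W=world(s); p=s['pixels'].astype(int)
g=((p[...,1]>p[...,0]+25)&(p[...,1]>p[...,2]+10)&(W[...,2]>.023)&(W[...,2]<.034)).astype(np.uint8)
k,l,st,ce=cv2.connectedComponentsWithStats(g)
for i in range(1,k):
    if st[i,4]>300:
        q=W[l==i]; print(ce[i].round(),st[i,4],np.median(q[:,2]).round(4),cv2.minAreaRect((q[:,:2]*1000).astype(np.float32)))
E
```

```text
[ 0.60013124 -0.22648973  0.19333987] [[ 0.941 -0.002  0.338]
 [-0.338  0.001  0.941]
 [-0.003 -1.     0.   ]]
[235.  63.] 4194 0.028 ((498.9178771972656, -247.09182739257812), (24.094806671142578, 69.77381896972656), 43.9697380065918)
[309. 205.] 2518 0.0279 ((603.0414428710938, -235.8131103515625), (41.754608154296875, 42.31455993652344), 70.17920684814453)
```

View pics/w8.png

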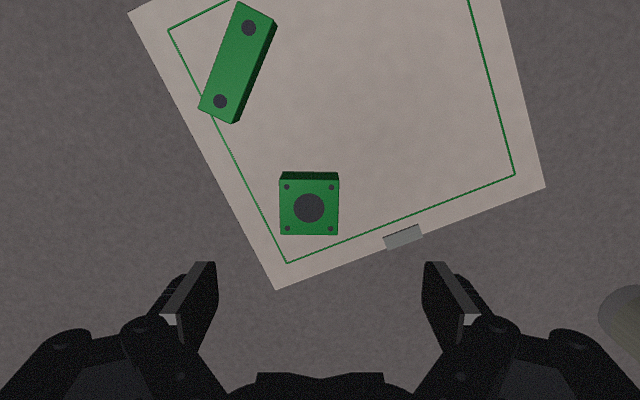

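The square is at (309,205) and the jaws are lined up with its sides (-19.8 deg each). small_round checks out in its pocket, with its top at 30.8 mm. I'll grasp the square.

>>> step_arm:
  moves:
    - [0.22, 0.8, -0.22, 0, 1]
    - [0, 0.9, 0, 0, 1]
    - [0, 0.9, 0, 0, 1]
    - [0, 0.7, 0, 0, 1]
    - [0, 0.3, 0, 0, 1]
    - [0, 0, 0, 0, 1]
    - [0, 0, 0, 0, -1]
    - [0, 0, 0, 0, -1]
    - [0, 0, 0, 0, -1]
    - [0, 0, 0, 0, -1]

```text
time_s: 15.25
position: [0.6059, -0.2356, 0.0889]
tool_rot: [[0.94, 0.004, 0.341], [-0.341, -0.001, 0.94], [0.004, -1.0, -0.0]]
contact_force: [1.4, -0.6, 1.9]
opening: 0.482
```

>>> step_arm:
  moves:
    - [0, 0, 0, 0, -1]
    - [0, 0, 0, 0, -1]
    - [0, 0, 0, 0, -1]
    - [0, 0, 0, 0, -1]

```text
time_s: 15.58
position: [0.606, -0.2356, 0.0889]
tool_rot: [[0.94, 0.004, 0.341], [-0.341, -0.001, 0.94], [0.004, -1.0, -0.0]]
contact_force: [0.2, 0.4, 6.5]
opening: 0.484
```

>>> step_arm:
  moves:
    - [0, -0.4, 0, 0, -1]
    - [0, -0.8, 0, 0, -1]
    - [0, -0.9, 0, -0.04, -1]
    - [0, -0.4, 0, -0.04, -1]
    - [0, 0, 0, -0.075, -1]
    - [-0.1, 0, 0.91, 0, -1]
    - [-0.1, 0, 0.91, 0, -1]
    - [-0.1, 0, 0.91, 0, -1]
    - [-0.1, 0, 0.91, 0, -1]
    - [-0.1, 0, 0.91, 0, -1]

```text
time_s: 16.42
position: [0.6037, -0.0967, 0.1624]
tool_rot: [[0.995, -0.0, 0.105], [-0.105, 0.0, 0.995], [-0.0, -1.0, 0.0]]
contact_force: [-0.1, 0.5, -0.6]
opening: 0.48
```

>>> step_arm:
  moves:
    - [-0.1, 0, 0.91, 0, -1]
    - [-0.1, 0, 0.91, 0, -1]
    - [-0.1, 0, 0.91, 0, -1]
    - [-0.1, 0, 0.91, 0, -1]
    - [-0.1, 0, 0.91, 0, -1]
    - [-0.1, 0, 0.91, 0, -1]
    - [-0.1, 0, 0.91, 0, -1]
    - [-0.1, 0, 0.91, 0, -1]
    - [-0.1, 0, 0.91, 0, -1]
    - [-0.1, 0, 0.91, 0, -1]

```text
time_s: 17.25
position: [0.6023, 0.1781, 0.1623]
tool_rot: [[0.995, -0.0, 0.104], [-0.104, -0.0, 0.995], [-0.0, -1.0, -0.0]]
contact_force: [0.4, -0.7, -0.9]
opening: 0.485
```

>>> step_arm:
  moves:
    - [-0.1, 0, 0.91, 0, -1]
    - [-0.1, 0, 0.91, 0, -1]
    - [-0.1, 0, 0.91, 0, -1]
    - [0, 0.6, 0, 0, -1]
    - [0, 0.6, 0, 0, -1]
    - [0, 0.3, 0, 0, -1]
    - [0, 0, 0, 0, -1]
    - [0, 0, 0, 0, -1]

```text
time_s: 17.92
position: [0.6019, 0.2587, 0.1165]
tool_rot: [[0.994, -0.002, 0.105], [-0.105, -0.001, 0.994], [-0.002, -1.0, -0.001]]
contact_force: [0.5, -0.5, -0.2]
opening: 0.483
```

```bash
python3 -c "
from h import *
held('w9.png'); print(r.observe()['tool_rot'].round(3))"
```

```text
[0.60188964 0.25869219 0.11647887] 0.4828699112823695 [ 0.50954961 -0.48088717 -0.15185363]
0.05588947993040637 ((598.9850463867188, 258.69976806640625), (42.020843505859375, 43.1376838684082), 83.73778533935547)
[[ 0.994  0.     0.105]
 [-0.105  0.     0.994]
 [ 0.    -1.     0.   ]]
```

View pics/w9.png

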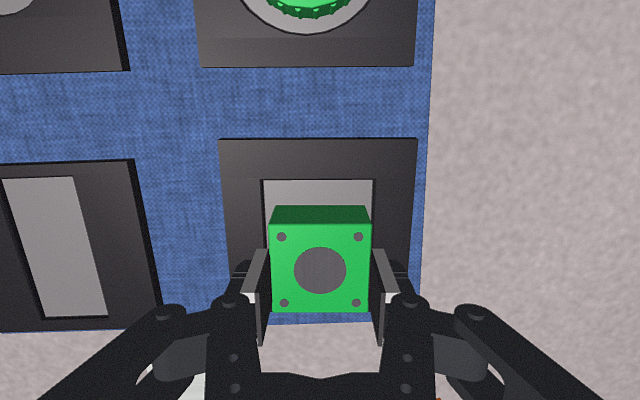

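The square is held at (320,268), turned to match its pocket (-6.3 deg against -5.9 deg). I'll make a small correction, lower 24 mm and check.

>>> step_arm:
  moves:
    - [0.06, 0.3, -0.04, 0, -1]
    - [0, 0.3, 0, 0, -1]
    - [0, 0.15, 0, 0, -1]
    - [0, 0.06, 0, 0, -1]
    - [0, 0, 0, 0, -1]
    - [0, 0, 0, 0, -1]
    - [0, 0, 0, 0, -1]

```text
time_s: 18.55
position: [0.6039, 0.2578, 0.0923]
tool_rot: [[0.995, -0.0, 0.104], [-0.104, -0.0, 0.995], [-0.0, -1.0, -0.0]]
contact_force: [0.5, -0.2, -0.1]
opening: 0.483
```

>>> step_arm:
  moves:
    - [0, 0, 0, 0, 0.1]
    - [0, 0, 0, 0, 0.3]
    - [0, 0, 0, 0, 0.4]
    - [0, 0, 0, 0, 0.4]
    - [0, -0.3, 0, 0, 0.4]
    - [0, -0.6, 0, 0, 0.6]
    - [0, -1, 0, 0, 1]
    - [0, -1, 0, 0, 1]
    - [0, -0.4, 0, 0, 1]
    - [0, 0, 0, 0, 1]

```text
time_s: 19.38
position: [0.6061, 0.2588, 0.1972]
tool_rot: [[0.995, 0.009, 0.104], [-0.104, 0.004, 0.995], [0.008, -1.0, 0.005]]
contact_force: [0.1, 0.2, -0.3]
opening: 1.001
```

```bash
python3 -c "
from h import *
o=r.observe();print(o['position'],o['opening'])
s=snap('wrist','w10.png'); W=world(s); p=s['pixels'].astype(int)
g=((p[...,1]>p[...,0]+25)&(p[...,1]>p[...,2]+10)&(W[...,2]>.02)&(W[...,2]<.04)&(abs(W[...,1]-.258)<.04)&(abs(W[...,0]-.602)<.04))
q=W[g]; zt=np.median(q[:,2]); q=q[abs(q[:,2]-zt)<.003]; print(zt,cv2.minAreaRect((q[:,:2]*1000).astype(np.float32)))"
```

```text
[0.60613417 0.25880553 0.19719642] 1.0010771721951983
0.03085548289627715 ((601.0122680664062, 257.8658142089844), (42.01084518432617, 42.64739990234375), 84.19805145263672)
```

View pics/w10.png

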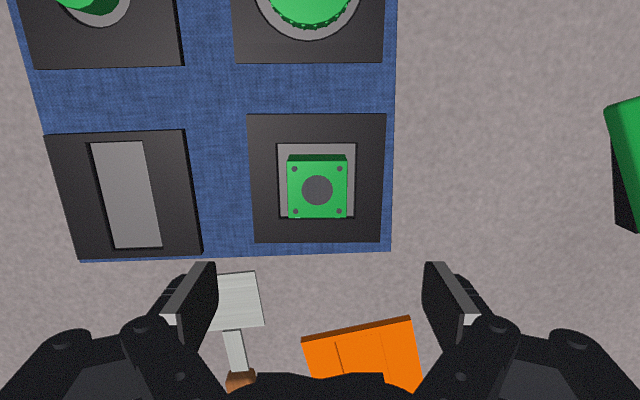

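The square sits at (318,187) inside its pocket, top at 30.9 mm, angle -5.8 deg. Last is the long block.

>>> step_arm:
  moves:
    - [-0.09, 0, -0.9, 0, 1]
    - [-0.09, 0, -0.9, 0, 1]
    - [-0.09, 0, -0.9, 0, 1]
    - [-0.09, 0, -0.9, 0, 1]
    - [-0.09, 0, -0.9, 0, 1]
    - [-0.09, 0, -0.9, 0, 1]
    - [-0.09, 0, -0.9, 0, 1]
    - [-0.09, 0, -0.9, 0, 1]
    - [-0.09, 0, -0.9, 0, 1]
    - [-0.09, 0, -0.9, 0, 1]

```text
time_s: 20.27
position: [0.5474, -0.0091, 0.1898]
tool_rot: [[0.995, -0.003, 0.104], [-0.104, 0.0, 0.995], [-0.003, -1.0, -0.0]]
contact_force: [-0.3, -0.2, -0.8]
opening: 0.998
```

>>> step_arm:
  moves:
    - [-0.09, 0, -0.9, 0, 1]
    - [-0.09, 0, -0.9, 0, 1]
    - [-0.09, 0, -0.9, 0, 1]
    - [-0.09, 0, -0.9, 0, 1]
    - [-0.09, 0, -0.9, 0, 1]
    - [-0.09, 0, -0.9, 0, 1]
    - [-0.09, 0, -0.9, 0, 1]
    - [-0.09, 0, -0.9, 0, 1]
    - [-0.09, 0, -0.9, 0, 1]

```text
time_s: 21.02
position: [0.498, -0.2478, 0.1898]
tool_rot: [[0.995, -0.003, 0.104], [-0.104, 0.001, 0.995], [-0.003, -1.0, 0.001]]
contact_force: [0.9, 0.3, 0.3]
opening: 1.004
```

>>> step_arm:
  moves:
    - [0, 0, 0, 0.074, 1]
    - [0, 0, 0, 0.074, 1]
    - [0, 0, 0, 0.074, 1]
    - [0, 0, 0, 0.074, 1]
    - [0, 0, 0, 0.074, 1]
    - [0, 0, 0, 0.074, 1]
    - [0, 0, 0, 0, 1]
    - [0, 0, 0, 0, 1]

```text
time_s: 21.68
position: [0.4987, -0.2467, 0.1902]
tool_rot: [[0.697, -0.002, 0.717], [-0.717, 0.001, 0.697], [-0.002, -1.0, -0.001]]
contact_force: [-0.1, -0.2, -0.1]
opening: 1.0
```

```bash
python3 - <<'E'
from h import *
o=r.observe();R=o['tool_rot'];print(o['position'],R.round(3))
s=snap('wrist','w11.png'); W=world(s); p=s['pixels'].astype(int)
g=((p[...,1]>p[...,0]+25)&(p[...,1]>p[...,2]+10)&(W[...,2]>.023)&(W[...,2]<.034)).astype(np.uint8)
k,l,st,ce=cv2.connectedComponentsWithStats(g)
for i in range(1,k):
    if st[i,4]>300:
        q=W[l==i]; b=cv2.minAreaRect((q[:,:2]*1000).astype(np.float32)); print(ce[i].round(),st[i,4],np.median(q[:,2]).round(4),b)
        t=np.array([b[0][0]+1,b[0][1]+.5,88])/1000; print('units',R.T@(t-o['position'])/.03)
E
```

```text
[ 0.49869633 -0.24667569  0.1901548 ] [[ 0.697 -0.002  0.717]
 [-0.717  0.001  0.697]
 [-0.002 -1.    -0.001]]
[319. 198.] 2978 0.0279 ((498.4269714355469, -246.91448974609375), (23.6721134185791, 69.72659301757812), 44.107810974121094)
units [0.0188702  3.40510309 0.02647603]
```

View pics/w11.png

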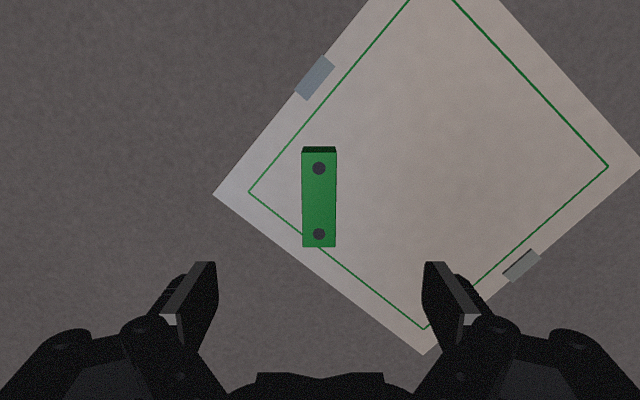

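The long block is centred at (319,198) with its sides along the jaws. I'll go down and grip.

>>> step_arm:
  moves:
    - [0.02, 0.8, 0.03, 0, 1]
    - [0, 0.9, 0, 0, 1]
    - [0, 0.9, 0, 0, 1]
    - [0, 0.6, 0, 0, 1]
    - [0, 0.25, 0, 0, 1]
    - [0, 0, 0, 0, 1]
    - [0, 0, 0, 0, -1]
    - [0, 0, 0, 0, -1]
    - [0, 0, 0, 0, -1]
    - [0, 0, 0, 0, -1]

```text
time_s: 22.57
position: [0.5013, -0.2473, 0.0894]
tool_rot: [[0.696, 0.003, 0.719], [-0.719, -0.001, 0.696], [0.003, -1.0, 0.001]]
contact_force: [0.1, -0.1, -1.1]
opening: 0.453
```

>>> step_arm:
  moves:
    - [0, 0, 0, 0, -1]
    - [0, 0, 0, 0, -1]
    - [0, 0, 0, 0, -1]
    - [0, 0, 0, 0, -1]
    - [0, 0, 0, 0, -1]

```text
time_s: 22.98
position: [0.5012, -0.2472, 0.089]
tool_rot: [[0.695, 0.002, 0.719], [-0.719, -0.001, 0.695], [0.002, -1.0, 0.001]]
contact_force: [-0.6, -0.0, 6.3]
opening: 0.27
```

>>> step_arm:
  moves:
    - [0, -0.4, 0, 0, -1]
    - [0, -0.8, 0, 0, -1]
    - [0, -0.9, 0, 0, -1]
    - [0, -0.4, 0, -0.077, -1]
    - [0, 0, 0, -0.078, -1]
    - [0, 0, 0, -0.078, -1]
    - [0, 0, 0, -0.078, -1]
    - [0, 0, 0, -0.078, -1]
    - [0, 0, 0, -0.078, -1]
    - [0, 0, 0, 0, -1]

```text
time_s: 23.82
position: [0.5002, -0.2467, 0.1626]
tool_rot: [[0.998, -0.001, 0.066], [-0.066, 0.0, 0.998], [-0.001, -1.0, 0.0]]
contact_force: [-0.5, 0.2, -0.4]
opening: 0.275
```

>>> step_arm:
  moves:
    - [0.18, 0, 0.87, 0, -1]
    - [0.18, 0, 0.87, 0, -1]
    - [0.18, 0, 0.87, 0, -1]
    - [0.18, 0, 0.87, 0, -1]
    - [0.18, 0, 0.87, 0, -1]
    - [0.18, 0, 0.87, 0, -1]
    - [0.18, 0, 0.87, 0, -1]
    - [0.18, 0, 0.87, 0, -1]
    - [0.18, 0, 0.87, 0, -1]
    - [0.18, 0, 0.87, 0, -1]

```text
time_s: 24.65
position: [0.5722, 0.0112, 0.1627]
tool_rot: [[0.997, -0.001, 0.072], [-0.072, -0.0, 0.997], [-0.001, -1.0, -0.0]]
contact_force: [1.0, -0.5, 0.1]
opening: 0.27
```

>>> step_arm:
  moves:
    - [0.18, 0, 0.87, 0, -1]
    - [0.18, 0, 0.87, 0, -1]
    - [0.18, 0, 0.87, 0, -1]
    - [0.18, 0, 0.87, 0, -1]
    - [0, 0.6, 0, 0, -1]
    - [0, 0.6, 0, 0, -1]
    - [0, 0.3, 0, 0, -1]
    - [0, 0, 0, 0, -1]
    - [0, 0, 0, 0, -1]

```text
time_s: 25.4
position: [0.6003, 0.1122, 0.1173]
tool_rot: [[0.998, -0.002, 0.07], [-0.07, -0.0, 0.998], [-0.002, -1.0, -0.001]]
contact_force: [-0.2, 0.2, -0.3]
opening: 0.274
```

```bash
python3 -c "
from h import *
held('w12.png'); print(r.observe()['tool_rot'].round(3))"
```

```text
[0.60027354 0.11218163 0.11726516] 0.27391824162135975 [-0.16776121  0.21271143 -0.32944954]
0.05661388751001429 ((598.5253295898438, 112.13351440429688), (24.145732879638672, 70.74678039550781), 85.96283721923828)
[[ 0.998  0.     0.07 ]
 [-0.07   0.     0.998]
 [ 0.    -1.     0.   ]]
```

View pics/w12.png

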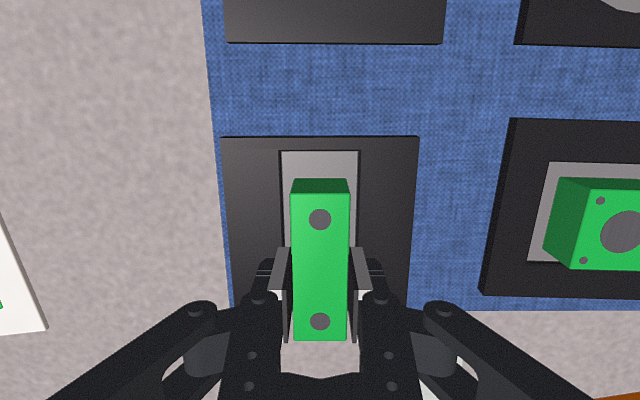

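The long block is within 1 mm and 0.2 deg of its pocket. I'll lower 25 mm and release.

>>> step_arm:
  moves:
    - [0.02, 0.3, 0, 0, -1]
    - [0, 0.3, 0, 0, -1]
    - [0, 0.15, 0, 0, -1]
    - [0, 0.08, 0, 0, -1]
    - [0, 0, 0, 0, -1]
    - [0, 0, 0, 0, -1]
    - [0, 0, 0, 0, -1]

```text
time_s: 26.03
position: [0.6016, 0.1125, 0.0931]
tool_rot: [[0.998, 0.0, 0.068], [-0.068, 0.0, 0.998], [0.0, -1.0, 0.0]]
contact_force: [-0.1, -0.1, -0.0]
opening: 0.27
```

>>> step_arm:
  moves:
    - [0, 0, 0, 0, -0.3]
    - [0, 0, 0, 0, -0.1]
    - [0, 0, 0, 0, 0.1]
    - [0, 0, 0, 0, 0.1]
    - [0, -0.3, 0, 0, 0.1]
    - [0, -0.6, 0, 0, 0.3]
    - [0, -1, 0, 0, 1]
    - [0, -1, 0, 0, 1]
    - [0, -0.5, 0, 0, 1]
    - [0, 0, 0, 0, 1]

```text
time_s: 26.87
position: [0.604, 0.113, 0.2009]
tool_rot: [[0.998, 0.01, 0.068], [-0.068, 0.002, 0.998], [0.01, -1.0, 0.003]]
contact_force: [-0.1, 0.1, 0.3]
opening: 0.998
```

>>> step_arm:
  moves:
    - [-0.8, -0.5, -0.5, 0, 1]
    - [-0.8, -0.5, -0.5, 0, 1]
    - [-0.8, -0.5, -0.5, 0, 1]
    - [-0.8, 0, -0.5, 0, 1]
    - [-0.8, 0, -0.5, 0, 1]
    - [-0.8, 0, -0.5, 0, 1]
    - [-0.8, 0, -0.5, 0, 1]
    - [0, 0, 0, 0, 1]
    - [0, 0, 0, 0, 1]

```text
time_s: 27.62
position: [0.4253, 0.0188, 0.2398]
tool_rot: [[0.998, -0.001, 0.069], [-0.069, 0.0, 0.998], [-0.001, -1.0, 0.0]]
contact_force: [0.4, 0.5, -0.3]
opening: 1.0
```

```bash
python3 - <<'E'
from h import *
o=r.observe();print(o['time_s'],o['position'],o['contact_force'])
s=snap('top'); W=world(s); p=s['pixels'].astype(int)
cv2.imwrite('pics/top_end.png',cv2.resize(cv2.cvtColor(s['pixels'],cv2.COLOR_RGB2BGR)[60:260,200:450],None,fx=3,fy=3,interpolation=cv2.INTER_CUBIC))
g=((p[...,1]>p[...,0]+25)&(p[...,1]>p[...,2]+10)&(W[...,2]>.022)&(W[...,2]<.038)).astype(np.uint8)
k,l,st,ce=cv2.connectedComponentsWithStats(g)
for i in range(1,k):
    if st[i,4]>60:
        q=W[l==i]; print(ce[i].round(),st[i,4],np.median(q[:,2]).round(4),cv2.minAreaRect((q[:,:2]*1000).astype(np.float32)))
E
```

```text
27.6167 [0.42528662 0.0187576  0.23979453] [ 0.359214    0.46973994 -0.25595339]
[163. 177.] 265 0.0296 ((609.8568115234375, 503.683837890625), (92.2081298828125, 47.92192840576172), 13.511516571044922)
[297. 179.] 194 0.0316 ((600.5078735351562, 113.88655090332031), (24.020835876464844, 68.9080581665039), 86.56157684326172)
[118. 185.] 86 0.0307 ((584.3334350585938, 630.6723022460938), (23.521503448486328, 71.33454895019531), 88.06407165527344)
[247. 178.] 179 0.0313 ((601.5569458007812, 259.2389221191406), (42.86966323852539, 41.83134841918945), 86.2920150756836)
[243. 223.] 293 0.0313 ((469.3162536621094, 267.6251525878906), (53.4381103515625, 54.13386154174805), 42.6908073425293)
[291. 227.] 107 0.0315 ((458.345703125, 129.8197021484375), (32.24113845825195, 30.360448837280273), 45.38645553588867)
```

View pics/top_end.png

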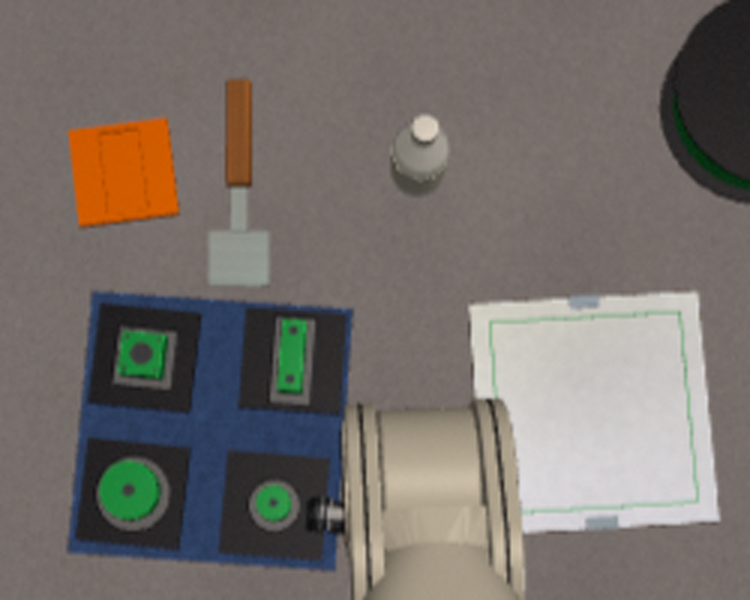

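The top view shows all four parts inside their matching pockets with their tops at about 31 mm. The plate looks empty, and the scraper and bottle are where they were. I'll hand in.

```bash
python3 -c "
from station import r
print(r.sign_off())"
```

```text
the job is handed in; nothing more can be done
None
```

All four green parts are off the glass plate and in the inserts that match their shape and size. I handed the job in at about 27.6 s of the 99 s allowed.

- **Seating:** in the last overhead picture every part's top reads 31.3–31.6 mm, against 31 mm for a part flat on its pocket floor. The closer wrist-camera checks on the two round parts and the square read 30.8–30.9 mm. The long block was checked after release only from overhead.
- **Position:** every part is within about 3 mm of its pocket centre. The long block reads 1–2 mm off, and the pockets leave 8 mm of clearance on each side.
- **Angle:** just before release the long block was within about 0.2 degrees of its pocket. The square read within about 0.1 degrees after release.
- **Disagreement between cameras:** the top and wrist cameras differed by about 2 mm, as the calibration note allows. From overhead the square reads about 2 degrees off its pocket. I trusted the closer wrist picture, because the overhead view is coarse.
- **Everything else:** I did not touch the scraper, the bottle or the orange look-alikes. The largest contact force at the readings was about 6.5 N.

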